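Reverse a disc wiper in a spring clip and clamp it in the dosing unit

ROBOT

A 6-joint arm with a two-finger parallel gripper is mounted at the origin on the work surface. World frame = base frame: x ahead of the robot, y to its left, z up, the work surface at z = 0. Lengths are in m, angles in rad, forces in N, time in s.
With the tool pointing down it reaches from about 0.4 to 0.825 m from the base axis. Payload 7 kg.
Tool frame: the origin (TCP) lies between the finger pads; the fingertips stand 11 mm ahead of it and the grasp point (between the pads) lies 8 mm behind it; z points along the fingers, y is the line along which they close (so a half turn about z gives the same grasp; the last joint's range is limited). The gripper opens to 85 mm and grips with 20 to 120 N. Pads are 22 mm wide; open, the fingers measure 114 mm over their backs; the gripper's body (76 mm by 85 mm) begins 54 mm behind the grasp point. The pads swing forward as they close: fully open they stand 13 mm farther back than shut.
Start: joints at [-0.933, 0.359, 0.012, 0, -1.224, -0.288], TCP at [0.231, -0.634, 0.242] pointing down, gripper open.
Joint ranges: [-3.07, 3.07], [-1.43, 2.12], [-1.02, 1.25], [-3.03, 1.67], [-3.05, -0], [-3.03, 3.03]. Speed limits (rad/s): [2.39, 2.39, 3.01, 3.14, 3.14, 3.14].

INTERFACE

Orientations are given as a unit quaternion [w, x, y, z].
In Python, from plant import env gives the robot as it stands.
- The arm moves only by the tool move_arm, never from a script. Its argument "increments" is a list that holds one entry, the list of rows, each a list of 5 numbers: the shift along the tool's x, y, z scaled (see below), then the turn about the tool's z scaled (see below), then the opening, from 0 (shut) to 1 (fully open). A call has 1 to 5 rows; each row is the pose to reach, as a shift and turn from the pose commanded when the call began, along the tool's axes at that moment, turning the shorter way round; what a row does not reach only later rows make up. The controller multiplies each number of a shift by 200 mm and each number of a turn by pi rad. A row lasts 1/12 s, in which the tool goes at most 41.7 mm and 7.16 degrees, less where a joint would pass 70% of its speed; a pose out of reach is approached as far as the arm can. A call with a number of a shift or a turn outside -1 to 1 is refused whole. A call with a gripper value outside its range is refused whole. The fingers move at their own pace and stop on an object; "squeeze" is the grip in N (left out, the last holds). Time passes only in rows, so rows that repeat a pose let the fingers close. It gives the time, the measured TCP pose, the force, the opening and the grip force at its end, in the units of the state.
- env.get_state(): the state, without advancing time (a new reading comes with each control period).
- env.read_camera(name): name is "side" or "top"; returns a dict with "frame" (384x512x3 uint8, red, green, blue), "range_z" (384x512 float32, m along the optical axis (not along the pixel's ray), 0 where there is no reading), "camera_matrix" (3x3 intrinsics, pixels), "R" (3x3) and "t" (3): a world point X has camera coordinates R X + t. Camera axes: x right, y down, z forward; pixel columns grow to the right and rows downward; lengths in m; the calibration is good to about 2 mm. A picture is of the moment at which its call begins.
- env.close_job(): hands the job in; it is judged then, once.
Trained networks look in a picture, given as the dict that the camera call returned (one of the last four; its "shot" number tells which), for a name from the list of things; names that differ only in an ending like _2 or _b are one class to them, and where a whole thing is asked for, a point or a joint stands for the part that bears it (a point fixed in the world has none). Each returns a list of dicts, best first, with "score" (0 to 1); they miss things now and then, are a little off and sometimes report something else, mostly with a low value. They report only what shows in the picture. A call takes as long as a camera call. They do not tell look-alikes from the thing itself.
- env.masks_of(picture, query): "mask" (384x512 bool, what is visible of it) and "extent" ([left, top, width, height] in pixels, round what is visible of it).
The state is a dict: "clock": time; "joint_pos": joint angles; "joint_velocities": joint speeds; "effort": joint torques, N m; "tool_pos": TCP position; "tcp_rot": TCP orientation; "contact_force": force on the tool from outside, world axes, zero at the start; "ft_torque": the same for the moment, N m; "width": finger opening in m; "gripper_force": force on a finger pad.
Only numpy, scipy, OpenCV 4.12 (cv2) and the standard library are available. Lean on these libraries where they do the work, as an engineer would, in place of code of your own. Each camera call takes 0.05 s, during which the arm holds its last target. There are 200 camera calls.

TASK

Draw the disc wiper out from under the drying rack's clear hood by its bare steel tail, set it down level in the orange-jawed spring clip, let go, and take it again from its blue-shoe side. Slide it tail first, fully home against the red stop, into the dosing unit's channel so that the blue shoe hangs over the disc, and let go. Then push the sprung clamp flap down over the tail until it lies level and stays there, without dropping the wiper and leaving the loose things around undisturbed.

Things in the scene. Friction and masses are not known exactly. Their poses are not given: they have to be found in the camera images.
- wiper_mid (a point): Centre of the disc wiper, a straight steel bar about 0.14 kg, balanced near its centre. x runs along the bar to the blue shoe, z up: the bar spans x -100 to 100, y +-6, z +-7 mm. The blue shoe covers x 62 to 100, y +-10, z -14 to 7 mm. The bare tail (x below 0) ends in a yellow band.
- wiper_tail (a point): End face of the wiper's tail, on the bar's centre line, 100 mm from wiper_mid in the bar's -x direction; same axes as wiper_mid.
- rack_bar (a point): Green drying rack, fixed, 250 x 100 mm: where the wiper's centre lies at first (within 7 mm), 52 mm above the table. x runs along the bar in under the hood, as the wiper's x. Bar on two pillars at x -18 and 45 mm, 10 mm long, 26 wide, between cheeks 18 mm apart with tops 49 mm above the table. Tail side (x below -25 mm) free above an 8 mm base.
- rack_hood (a point): Centre of the clear hood's underside, 84 mm above the table; axes as rack_bar. It is 4 mm thick, covers x +-53, y +-50 mm (x 13 to 119 of rack_bar), with thin corner posts and a clear wall at its far (+x) end; sides and near end are open. The wiper comes out by lifting it about 16 mm and drawing it 100 mm or more along -x.
- clip_seat (a point): Spring clip, fixed: where a 14 mm high bar's centre lies when pressed fully down, 58 mm above the table, bar along the clip's x, either way round. Two orange sprung jaws, 16 mm long in x, 10.6 mm apart at rest, spread in y as the bar is pushed down between them with 2 to 8 N. Floor block 22 x 16 mm, base 70 x 80 mm, 12 thick; posts at y +-31 mm, 42 mm high.
- clip_top (a point): Mouth of the clip, between the tops of its flared jaws (about 20 mm apart there), 26 mm above clip_seat; same axes.
- nest_seat (a point): Dosing unit, fixed, 300 x 110 mm: place of the wiper's centre when home, 52 mm above the table. x runs into the channel: the home wiper's tail points to +x, its shoe to -x. Channel floor 45 mm above the table from x -22 to the red stop's face at 101 mm; walls 18 mm apart, 10 mm high, from x 0 to 105; flared mouth from x -22 to 0.
- disc_top (a point): Centre of the top of the aluminium disc, 116 mm across, 26 mm above the table, at x -112 mm from nest_seat; same axes. The dosing unit's base plate is 12 mm thick.
- flap_hinge (a point): Axis of the clamp flap, along the dosing unit's y, 62.5 mm above the table at x +112 mm; same axes as nest_seat. The flap is a steel plate 90 mm long, 56 mm wide, 4 mm thick, that reaches from here towards -x over the channel; hinge posts at y +-34 mm reach 70 mm above the table.
- flap (a joint): Opening angle of the clamp flap in rad: 0 = level (its stop; its underside is then 1.5 mm above the home bar), 0.85 = fully up. It starts part way up. A spring lifts it and a stiff hinge keeps it where it is left; pressing near its yellow free edge takes about 2 to 5 N.
- flap_edge (a point): Middle of the flap's free edge on its upper face, 90 mm from the hinge axis.
- flask: Bystander: tall grey bottle with a red cap, 48 mm across, 170 mm high; origin at its underside.
- bush: Bystander: loose brass ring, 60 mm across, 22 mm high; origin at its underside.
- cup: Bystander: shallow open steel cup, 68 mm across, 34 mm high; origin at its underside.
- jar: Bystander: white jar with a blue lid, 62 mm across, 110 mm high; origin at its underside.
- wrench: Bystander: steel wrench lying flat, 150 mm long; origin at its underside.
- driver: Bystander: screwdriver lying flat, 180 mm long; origin at its underside.
- weight: Bystander: brass weight with a knob, 52 mm across, 62 mm high; origin at its underside.
- vial: Bystander: amber bottle with a white cap, 44 mm across, 75 mm high; origin at its underside.
There are look-alikes about, which are no part of the job. Leave any green look-alike of the part that bears wiper_mid alone.

How it is judged:
By the outcome, as a careful person would: the job done as asked, in the order asked, and still so for the second after the job is handed in, with the robot touching nothing.
It also fails if it takes over 69 s, if anything falls off the work surface, if the arm or the gripper's body presses on something with over 40 N, if the wrist force passes 120 N, or if a joint passes its speed limit or range.

## Working session

There is one attempt and no reset: what is moved stays moved. The work goes in short steps, Python scripts to look and compute and a tool call to move; the robot and the scene stay as the last step left them, time stands still between calls to the robot, and variables do not carry over. Pictures are saved under pics/ and viewed, at most 14 in all, crops included, and the job is handed in when it is done.

Besides the shell and the picture viewer there is one more tool, called after ">>>" by a JSON object that holds its "name" and its "arguments", one argument or row to a line. move_arm: Moves the arm, as the interface text tells. Its arguments: {"type":"object","properties":{"increments":{"type":"array"},"squeeze":{"type":"number"}},"required":["increments"]}

```bash
mkdir -p pics; ls
python3 - <<'E'
from plant import env
import cv2, numpy as np
s=env.get_state(); print(s)
ims=[]
for n in("top","side"):
    p=env.read_camera(n); np.savez(f"pics/{n}0.npz",**{k:p[k] for k in("frame","range_z","camera_matrix","R","t")})
    cv2.imwrite(f"pics/{n}0.png",cv2.resize(p["frame"][:,:,::-1],(800,600)))
    print(n,p["R"],p["t"],p["camera_matrix"])
    for q in("wiper_mid","flap","rack_bar","clip_seat","nest_seat"):
        try: print(q,[(m["score"],m["extent"]) for m in env.masks_of(p,q)][:4])
        except Exception as e: print(q,e)
E
```

```text
pics
{'clock': 0.0, 'joint_pos': array([-9.32894525e-01,  3.59370931e-01,  1.10526859e-02, -3.63540192e-04,
       -1.22408349e+00, -2.88091978e-01]), 'joint_velocities': array([ 9.46666285e-04,  1.03468080e-03,  4.05484720e-06, -1.29010216e-03,
       -8.58464112e-05, -4.64906148e-04]), 'effort': array([ 9.41864528e-04, -5.83322883e+01,  2.93409812e+01,  6.93635479e+00,
       -6.35696371e-03, -1.89789944e-05]), 'tool_pos': array([ 0.23115157, -0.63369263,  0.24136888]), 'tcp_rot': array([-2.05601837e-04, -1.73953482e-01,  9.84753529e-01,  7.94524964e-04]), 'contact_force': array([-0.12728475, -0.14145264,  0.81102707]), 'ft_torque': array([-0.01468835, -0.00692591,  0.03604004]), 'gripper_force': 0.0, 'width': 0.08513404850517242}
top [[-0.00618036 -0.99977313  0.02038348]
 [-0.98620903  0.00272264 -0.16548213]
 [ 0.16538909 -0.02112511 -0.98600212]] [-0.02625447  0.52243139  1.20739536] [[379.84915285   0.         254.71332349]
 [  0.         379.84915285 195.42551294]
 [  0.           0.           1.        ]]
wiper_mid [(0.57, [341.7, 169.6, 8.0, 38.9]), (0.52, [79.2, 175.7, 21.0, 22.1]), (0.34, [261.7, 226.6, 21.1, 24.8])]
flap [(0.84, [150.6, 142.2, 21.0, 21.9])]
rack_bar [(0.62, [325.3, 137.9, 40.3, 77.6])]
clip_seat [(0.97, [231.0, 192.7, 30.0, 28.3])]
nest_seat [(0.78, [135.0, 137.1, 47.7, 96.4])]
side [[-0.83065803 -0.55618145  0.02587348]
 [-0.29158284  0.39495132 -0.87120199]
 [ 0.47432762 -0.73121519 -0.49024245]] [0.41057291 0.21836668 1.35988008] [[475.07442783   0.         259.47250031]
 [  0.         475.07442783 190.6849855 ]
 [  0.           0.           1.        ]]
wiper_mid [(0.52, [266.6, 151.6, 45.5, 19.0])]
flap [(0.66, [226.3, 140.7, 15.6, 44.3]), (0.47, [150.5, 205.9, 29.5, 12.8])]
rack_bar [(0.82, [257.3, 139.0, 62.7, 43.2])]
clip_seat [(0.86, [250.1, 190.5, 27.7, 28.2]), (0.68, [142.4, 205.9, 89.0, 73.8])]
nest_seat [(0.7, [258.3, 227.2, 20.9, 14.1]), (0.62, [143.3, 205.0, 90.5, 79.2])]
```

View pics/top0.png

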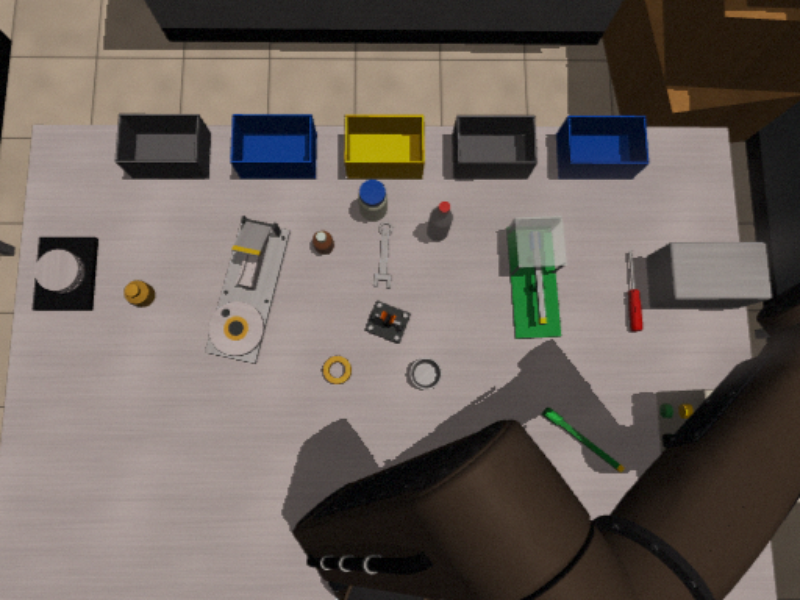

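View pics/side0.png

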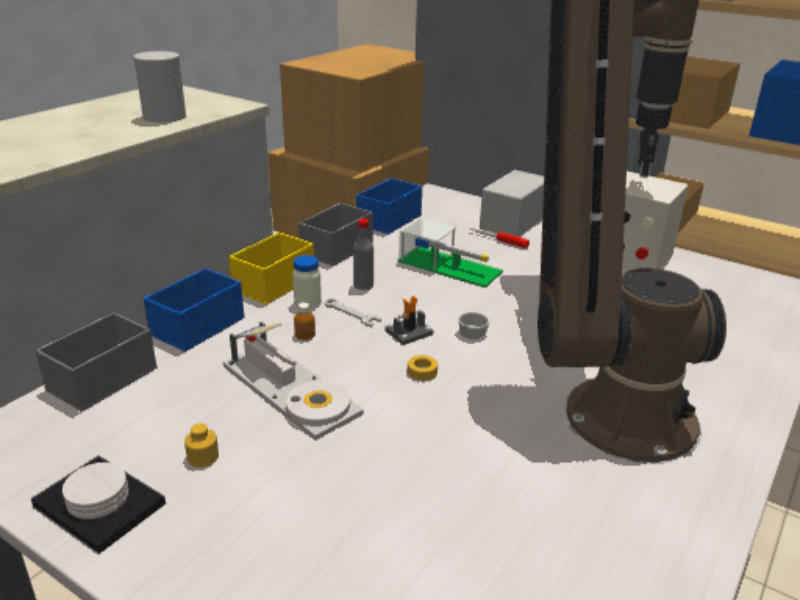

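The top view shows the rack at about (538,280), its wiper tail towards the robot at (543,320). The clip is at (388,321), and the dosing unit runs from the disc (236,328) to the flap (252,236). A green look-alike lies at (585,440). Next I'll rectify the views to measure poses.

```bash
cat > h.py <<'E'
import numpy as np, cv2
def load(n): return dict(np.load(f"pics/{n}.npz"))
def cloud(p):
    K,R,t,d=p["camera_matrix"],p["R"],p["t"],p["range_z"]
    v,u=np.mgrid[:384,:512]
    c=np.stack([(u-K[0,2])/K[0,0]*d,(v-K[1,2])/K[1,1]*d,d],-1)
    return (c-t)@R
def onplane(p,uv,z):
    K,R,t=p["camera_matrix"],p["R"],p["t"]
    uv=np.atleast_2d(uv).astype(float)
    r=np.c_[(uv-K[:2,2])/K[0,0],np.ones(len(uv))]@R
    c=-R.T@t
    return c+r*((z-c[2])/r[:,2])[:,None]
def proj(p,X):
    c=np.atleast_2d(X)@p["R"].T+p["t"]
    return (c[:,:2]/c[:,2:])*p["camera_matrix"][0,0]+p["camera_matrix"][:2,2]
def ortho(p,cx,cy,z,half=.14,n=400):
    # image right = -y, up = +x (as top camera)
    s=half
    W=np.array([[cx+s,cy+s,z],[cx+s,cy-s,z],[cx-s,cy-s,z],[cx-s,cy+s,z]])
    H=cv2.getPerspectiveTransform(proj(p,W).astype(np.float32),np.float32([[0,0],[n,0],[n,n],[0,n]]))
    im=cv2.warpPerspective(p["frame"][:,:,::-1].copy(),H,(n,n),flags=cv2.INTER_CUBIC)
    for a in np.arange(np.ceil((cx-s)/.02)*.02,cx+s,.02):
        k=int((cx+s-a)/(2*s)*n); cv2.line(im,(0,k),(5,k),(0,0,255)); 
        if round(a*100)%4==0: cv2.putText(im,f"{a:.2f}",(6,k+4),0,.35,(0,0,255))
    for a in np.arange(np.ceil((cy-s)/.02)*.02,cy+s,.02):
        k=int((cy+s-a)/(2*s)*n); cv2.line(im,(k,0),(k,5),(0,0,255))
        if round(a*100)%4==0: cv2.putText(im,f"{a:.2f}",(k-10,15),0,.35,(0,0,255))
    return im
E
python3 - <<'E'
from h import *
p=load("top0")
for nm,uv,z in(("rack",(344,179),.05),("clip",(248,206),.058),("nest",(157,187),.03)):
    print(nm,onplane(p,uv,z))
C=cloud(p)
f=p["frame"].astype(int); hsv=cv2.cvtColor(p["frame"],cv2.COLOR_RGB2HSV)
def near(X,r): return np.hypot(C[...,0]-X[0],C[...,1]-X[1])<r
r=onplane(p,(344,179),.05)[0]
def rep(nm,m,z):
    n,l,s,c=cv2.connectedComponentsWithStats(m.astype(np.uint8),connectivity=8)
    for i in np.argsort(-s[1:,4])[:3]+1:
        v,u=np.nonzero(l==i)
        if len(v)<4: continue
        rc=cv2.minAreaRect((onplane(p,np.c_[u,v],z)[:,:2]*1000).astype(np.float32))
        print(nm,len(v),"px",u.mean().round(1),v.mean().round(1),"c",onplane(p,[u.mean(),v.mean()],z)[0].round(4),"zmed",np.median(C[l==i][:,2]).round(3),"rect",np.round(rc[0],1),np.round(rc[1],1),round(rc[2],1))
h,s_,v_=hsv[...,0],hsv[...,1],hsv[...,2]
reg=lambda u0,v0,u1,v1:(np.arange(512)[None]>=u0)&(np.arange(512)[None]<u1)&(np.arange(384)[:,None]>=v0)&(np.arange(384)[:,None]<v1)
rep("rackgreen",reg(315,130,370,225)&(h>45)&(h<80)&(s_>90),.008)
rep("yband",reg(330,190,365,215)&(h>15)&(h<38)&(s_>110),.052)
rep("clipdark",reg(225,185,270,225)&(v_<95),.012)
rep("clipor",reg(225,185,270,225)&(h<14)&(s_>120),.075)
rep("nestplate",reg(125,130,192,236)&(s_<40)&(C[...,2]>.006)&(C[...,2]<.018),.012)
rep("disc",reg(125,180,180,236)&(C[...,2]>.02)&(C[...,2]<.034),.026)
rep("flapyel",reg(140,150,180,170)&(h>15)&(h<38)&(s_>110),.09)
ims=[ortho(p,*onplane(p,(344,179),.05)[0][:2],.052),ortho(p,*onplane(p,(248,206),.058)[0][:2],.012,half=.07)]
ims2=[ortho(p,*onplane(p,(157,187),.05)[0][:2],.012,half=.17),ortho(p,*onplane(p,(157,187),.05)[0][:2],.052,half=.17)]
cv2.imwrite("pics/o.png",cv2.resize(np.vstack([np.hstack(ims),np.hstack(ims2)]),(600,600)) if 0 else np.hstack(ims)); cv2.imwrite("pics/o2.png",np.hstack(ims2))
E
```

```text
rack [[ 0.57570459 -0.32508232  0.05      ]]
clip [[ 0.48525016 -0.00632355  0.058     ]]
nest [[0.55393072 0.29594356 0.03      ]]
rackgreen 1119 px 342.1 194.0 c [ 0.5325 -0.3272  0.008 ] zmed 0.008 rect [ 537.  -328.3] [156.5  99.2] 2.1
rackgreen 106 px 327.9 161.8 c [ 0.6452 -0.2831  0.008 ] zmed 0.009 rect [ 645.  -283.7] [85.2 17.7] 1.4
yband 19 px 346.9 204.6 c [ 0.4897 -0.3302  0.052 ] zmed 0.059 rect [ 490.  -330.5] [13.5  9.9] 89.8
clipdark 439 px 247.4 206.1 c [ 0.4913 -0.0044  0.012 ] zmed 0.012 rect [492.3  -4.5] [81.  71.5] 68.5
clipor 24 px 245.3 201.6 c [0.497  0.0024 0.075 ] zmed 0.078 rect [497.4   3.3] [16.1 15.9] 44.6
clipor 18 px 250.7 203.7 c [ 0.4902 -0.015   0.075 ] zmed 0.081 rect [490.6 -14.9] [ 8.6 18.7] 63.4
nestplate 1045 px 164.0 176.7 c [0.593 0.278 0.012] zmed 0.012 rect [604.1 286. ] [114.2 216.1] 76.1
nestplate 165 px 149.5 225.7 c [0.4267 0.3204 0.012 ] zmed 0.012 rect [430.9 324.9] [115.4  43.8] 86.2
nestplate 15 px 152.9 146.8 c [0.6979 0.3192 0.012 ] zmed 0.013 rect [695.8 321.3] [ 6.3 32.9] 66.1
disc 961 px 150.7 209.9 c [0.4778 0.3149 0.026 ] zmed 0.026 rect [477.2 314.6] [114.7 112.2] 45.9
disc 5 px 162.4 182.0 c [0.5717 0.2795 0.026 ] zmed 0.024 rect [571.8 279.7] [ 2.1 13.9] 73.7
disc 4 px 155.5 183.0 c [0.5683 0.3024 0.026 ] zmed 0.028 rect [568.3 302.4] [10.  0.] 89.9
flapyel 60 px 157.2 159.7 c [0.6315 0.284  0.09  ] zmed 0.105 rect [631.5 284.6] [59.3 10.3] 77.5
```

View pics/o.png

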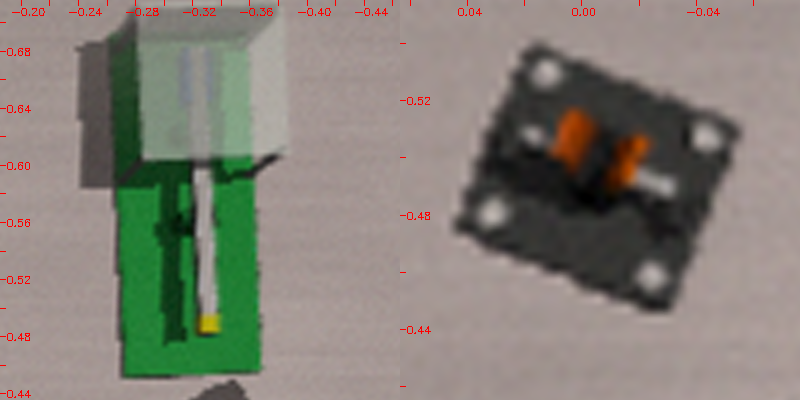

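View pics/o2.png

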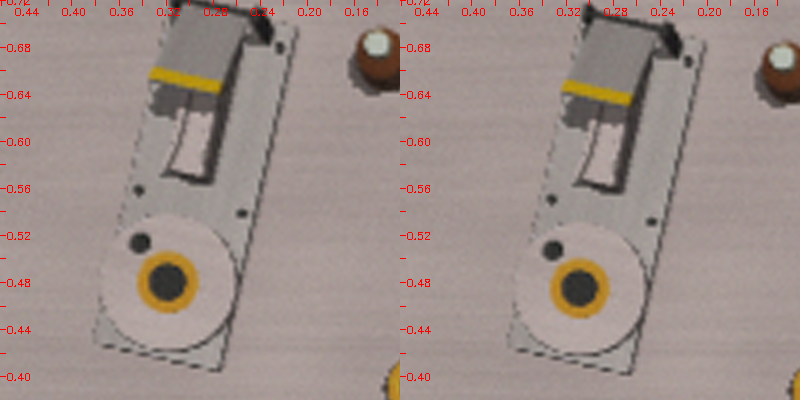

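The rectified views agree with the given sizes. The rack's x yaw is about +2°, with the tail end near (0.484,-0.330). The clip is at about (0.492,-0.004) with x yaw about -21.5°. The disc is at (0.478,0.315) and the nest yaw is about -12.4°. I'll make one refinement using the side camera.

Run:
```python
from h import *
T=load("top0");S=load("side0")
C=cloud(T);D=cloud(S)
def rc(P): r=cv2.minAreaRect((P[:,:2]*1000).astype(np.float32)); return np.round(r[0],1),np.round(r[1],1),round(r[2],1)
for n,p,A in(("top",T,C),("side",S,D)):
    X,Y,Z=A[...,0],A[...,1],A[...,2]; ok=p["range_z"]>0
    hsv=cv2.cvtColor(p["frame"],cv2.COLOR_RGB2HSV);h,s,v=[hsv[...,i].astype(int) for i in range(3)]
    # bar
    m=ok&(X>.47)&(X<.60)&(abs(Y+.33)<.03)&(Z>.045)&(Z<.07)&((s<70)|((h>15)&(h<38)))
    P=A[m]
    if len(P)>5:
        k=np.polyfit(P[:,0],P[:,1],1); print(n,"bar",len(P),"yaw",np.degrees(np.arctan(k[0])),"y@.5",np.polyval(k,.5),"xmin",np.sort(P[:,0])[:3],"z",np.median(P[:,2]),np.polyfit(P[:,0],P[:,2],1))
    m=ok&(np.hypot(X-.478,Y-.315)<.075)&(Z>.022)&(Z<.031); 
    vv,uu=np.nonzero(m); c,r=cv2.minEnclosingCircle((onplane(p,np.c_[uu,vv],.026)[:,:2]*1000).astype(np.float32)); print(n,"disc",c,r,A[m].mean(0))
    m=ok&(np.hypot(X-.65,Y-.28)<.07)&(Z>.068)&(Z<.14); P=A[m]
    vv,uu=np.nonzero(m)
    ax=np.array([np.cos(np.radians(-12.4)),np.sin(np.radians(-12.4))])
    a=(P[:,:2]-[.5869,.2906])@ax; b=(P[:,:2]-[.5869,.2906])@[-ax[1],ax[0]]
    q=abs(b)<25e-3; k=np.polyfit(a[q],P[q,2],1); print(n,"flap slope",np.degrees(np.arctan(k[0])),"z@112",np.polyval(k,.112),"amin",np.percentile(a[q],[2,98]),"b",np.percentile(b,[2,50,98]))
    m=ok&(h<14)&(s>130)&(np.hypot(X-.492,Y+.005)<.04)&(Z>.04); print(n,"jaws",rc(A[m]),A[m].mean(0),np.percentile(A[m][:,2],[5,95]))
    m=ok&(np.hypot(X-.492,Y+.005)<.07)&(Z>.005)&(Z<.02)&(v<110); print(n,"clipbase",rc(A[m]))
    # channel walls tops z~.055
    a=(A[...,:2]-[.5869,.2906])@ax; b=(A[...,:2]-[.5869,.2906])@[-ax[1],ax[0]]
    m=ok&(a>-.03)&(a<.03)&(abs(b)<.03)&(Z>.041)&(Z<.06); print(n,"chan",m.sum(),np.percentile(a[m],[2,98]),np.percentile(b[m],[2,50,98]))
    m=ok&(X>.57)&(X<.72)&(abs(Y+.325)<.08)&(Z>.078)&(Z<.1); print(n,"hood",m.sum(),rc(A[m]) if m.sum()>5 else "")
print(onplane(T,[157.2,159.7],.1))
```

```text
top bar 149 yaw 2.4153259057089014 y@.5 -0.3278327110680868 xmin [0.48038137 0.48072088 0.48332591] z 0.05920334949208876 [-0.01131609  0.06472109]
top disc (478.2718200683594, 315.1486511230469) 57.932891845703125 [0.47783701 0.31478336 0.02632613]
top flap slope -28.87159124793194 z@112 0.06613328977088115 amin [0.03451475 0.10977335] b [-0.03036189 -0.00120911  0.03016147]
top jaws (array([493.1,  -5.4]), array([27.4, 16.5]), 68.9) [ 0.49302103 -0.00409374  0.07759979] [0.05633849 0.08630647]
top clipbase (array([494.3,  -5.6]), array([79.9, 71.8]), 68.1)
top chan 161 [-0.02146352  0.02864192] [-0.01589146  0.00104522  0.01559653]
top hood 988 (array([ 650.5, -323.8]), array([107.6, 101.5]), 2.7)
side bar 132 yaw 2.750710724569176 y@.5 -0.32495788810992915 xmin [0.47408041 0.47689956 0.47900379] z 0.05551130309967028 [0.00755601 0.05106774]
side disc (473.44976806640625, 317.1001892089844) 60.30106735229492 [0.4734367  0.31853519 0.02595872]
side flap slope -28.1931623907072 z@112 0.06478705991205262 amin [0.02995133 0.10429053] b [-0.03617182  0.00462906  0.03144768]
side jaws (array([488.9,  -3.8]), array([29. , 21.9]), 76.0) [ 0.48925479 -0.00536278  0.06701958] [0.04913645 0.08393218]
side clipbase (array([487.2,  -1.4]), array([80.8, 69.4]), 68.3)
side chan 166 [-0.02689184  0.02709075] [-0.01624679 -0.00284176  0.01669498]
side hood 322 (array([ 647.1, -323. ]), array([109.2, 107.3]), 1.3)
[[0.62882841 0.28177746 0.1       ]]
```

```bash
cat > pl.py <<'E'
import numpy as np
from plant import env
from scipy.spatial.transform import Rotation as Ro
def now():
    s=env.get_state(); q=s["tcp_rot"]; R=Ro.from_quat([q[1],q[2],q[3],q[0]]).as_matrix()
    return np.array(s["tool_pos"]),np.degrees(np.arctan2(R[1,0],R[0,0])),R,s
def plan(*wps):
    """waypoints (x,y,z,psi_deg): prints calls (5 rows of the same numbers each)"""
    P,psi,R,s=now(); print("t",round(s["clock"],2),"at",P.round(4),round(psi,2),"j",np.degrees(s["joint_pos"]).round(0),"w",round(s["width"],4),"F",s["contact_force"].round(1),"tilt",np.degrees(np.arccos(-R[2,2])).round(2))
    for w in wps:
        Q=np.array(w[:3],float)
        dp=(w[3]-psi+180)%360-180 if abs(w[3]-psi)>185 else w[3]-psi
        n=max(np.linalg.norm(Q-P)/.0417,abs(dp)/7.16); k=int(np.ceil(n/4.7))
        for i in range(k):
            a=np.radians(psi); d=(Q-P)/k
            sh=[d[0]*np.cos(a)+d[1]*np.sin(a), d[0]*np.sin(a)-d[1]*np.cos(a), -d[2]]
            print(np.round(np.array(sh)/.2,4).tolist(),"turn",round(-dp/k/180,4),"rows",round(n/k,1))
            psi+=dp/k; P=P+d
        psi=(psi+180)%360-180
E
python3 -c "
from pl import *
plan((.524,-.3285,.23,-177.6),(.524,-.3285,.12,-177.6),(.524,-.3285,.045,-177.6))"
```

```text
t 0.6 at [ 0.2313 -0.6341  0.2423] -159.96 j [-53.  21.   1.  -0. -70. -17.] w 0.0854 F [ 0.1 -0.7  0.9] tilt 0.0
[-0.6328, 0.3113, 0.0205] turn 0.0327 rows 3.4
[-0.3984, 0.2497, 0.0137] turn 0.0327 rows 3.4
[-0.2472, 0.1928, 0.0091] turn 0.0327 rows 3.4
[-0.4522, 0.4342, 0.5682] turn -0.0 rows 4.1
[-0.0, 0.0, 0.375] turn -0.0 rows 1.8
```

```bash
sed -i 's/^        for i in range(k):/        d=(Q-P)\/k\n        for i in range(k):/; s/; d=(Q-P)\/k$//' pl.py; python3 -c "
from pl import *
plan((.524,-.3285,.23,-177.6),(.524,-.3285,.12,-177.6),(.524,-.3285,.045,-177.6))"
```

```text
t 0.6 at [ 0.2313 -0.6341  0.2423] -159.96 j [-53.  21.   1.  -0. -70. -17.] w 0.0854 F [ 0.1 -0.7  0.9] tilt 0.0
[-0.6328, 0.3113, 0.0205] turn 0.0327 rows 3.4
[-0.5976, 0.3745, 0.0205] turn 0.0327 rows 3.4
[-0.5561, 0.4338, 0.0205] turn 0.0327 rows 3.4
[-0.0, 0.0, 0.55] turn -0.0 rows 2.6
[-0.0, 0.0, 0.375] turn -0.0 rows 1.8
```

>>> {"name": "move_arm", "arguments": {
  "increments": [
    [[-0.633, 0.311, 0.02, 0.0327, 0.5], [-0.633, 0.311, 0.02, 0.0327, 0.5], [-0.633, 0.311, 0.02, 0.0327, 0.5], [-0.633, 0.311, 0.02, 0.0327, 0.5]]
  ]
}}

```text
clock: 0.93
tool_pos: [0.3313, -0.5295, 0.2384]
tcp_rot: [0.0, -0.124, 0.992, 0.0]
contact_force: [-0.7, -0.7, 0.1]
width: 0.0433
gripper_force: 0.0
```

>>> {"name": "move_arm", "arguments": {
  "increments": [
    [[-0.598, 0.3745, 0.02, 0.0327, 0.5], [-0.598, 0.3745, 0.02, 0.0327, 0.5], [-0.598, 0.3745, 0.02, 0.0327, 0.5], [-0.598, 0.3745, 0.02, 0.0327, 0.5]]
  ]
}}

```text
clock: 1.27
tool_pos: [0.4293, -0.4274, 0.2345]
tcp_rot: [0.001, -0.073, 0.997, 0.0]
contact_force: [0.4, -0.9, -0.6]
width: 0.0427
gripper_force: 0.0
```

>>> {"name": "move_arm", "arguments": {
  "increments": [
    [[-0.556, 0.434, 0.02, 0.0327, 0.5], [-0.556, 0.434, 0.02, 0.0327, 0.5], [-0.556, 0.434, 0.02, 0.0327, 0.5], [-0.556, 0.434, 0.02, 0.0327, 0.5], [-0.556, 0.434, 0.02, 0.0327, 0.5]]
  ]
}}

```text
clock: 1.68
tool_pos: [0.5267, -0.3257, 0.23]
tcp_rot: [0.0, -0.023, 1.0, 0.0]
contact_force: [-0.3, -0.4, 1.0]
width: 0.0427
gripper_force: 0.0
```

```bash
python3 -c "
from pl import *
plan((.524,-.3285,.12,-177.6),(.524,-.3285,.045,-177.6))"
```

```text
t 1.68 at [ 0.5267 -0.3257  0.23  ] -177.39 j [-14.  16.  -8.  -0. -66. -74.] w 0.0427 F [-0.3 -0.4  1. ] tilt 0.02
[0.014, -0.0132, 0.5502] turn 0.0011 rows 2.6
[-0.0, 0.0, 0.375] turn -0.0 rows 1.8
```

>>> {"name": "move_arm", "arguments": {
  "increments": [
    [[0.014, -0.013, 0.55, 0.001, 0.5], [0.014, -0.013, 0.55, 0.001, 0.5], [0.014, -0.013, 0.55, 0.001, 0.5], [0.014, -0.013, 0.55, 0.001, 0.5], [0.014, -0.013, 0.55, 0.001, 0.5]]
  ]
}}

```text
clock: 2.1
tool_pos: [0.5206, -0.3316, 0.1197]
tcp_rot: [-0.001, -0.019, 1.0, 0.0]
contact_force: [-0.2, -1.2, 1.0]
width: 0.0427
gripper_force: 0.0
```

Run:
```python
from pl import *
from h import *
plan((.524,-.3285,.045,-177.6))
T=env.read_camera("top");S=env.read_camera("side")
a=ortho(T,.524,-.3285,.06,half=.08); b=S["frame"][110:210,230:360,::-1]
cv2.imwrite("pics/g1.png",np.hstack([a,cv2.resize(b,(400,400))]))
```

```text
t 2.1 at [ 0.5206 -0.3316  0.1197] -177.8 j [-14.  21. -16.   0. -53. -73.] w 0.0427 F [-0.2 -1.2  1. ] tilt 0.17
[-0.0178, 0.015, 0.3735] turn -0.0011 rows 1.8
```

View pics/g1.png

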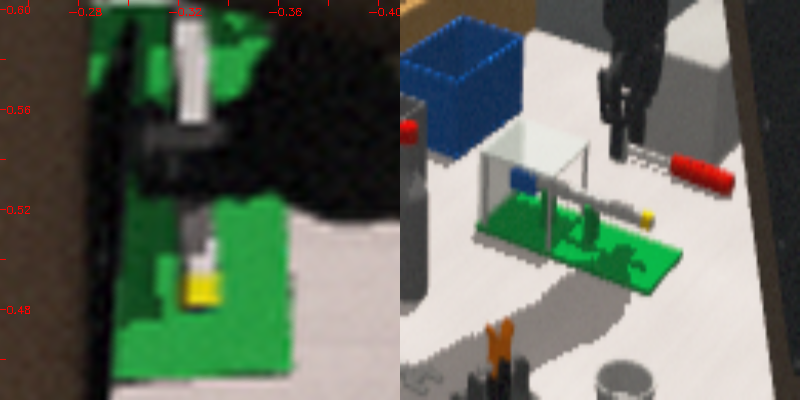

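The gripper is over the tail, with the bar at image x≈200 running between the fingers. I'm descending and closing.

>>> {"name": "move_arm", "arguments": {
  "increments": [
    [[-0.015, 0.013, 0.374, -0.001, 0.5], [-0.015, 0.013, 0.374, -0.001, 0.5], [-0.015, 0.013, 0.374, -0.001, 0.5], [-0.015, 0.013, 0.374, -0.001, 0.5], [-0.015, 0.013, 0.374, -0.001, 0.5]]
  ]
}}

```text
clock: 2.62
tool_pos: [0.5261, -0.3294, 0.0484]
tcp_rot: [0.002, -0.021, 1.0, -0.001]
contact_force: [1.4, 0.4, 0.6]
width: 0.0426
gripper_force: 0.0
```

>>> {"name": "move_arm", "arguments": {
  "increments": [
    [[0, 0, 0, 0, 0], [0, 0, 0, 0, 0], [0, 0, 0, 0, 0], [0, 0, 0, 0, 0], [0, 0, 0, 0, 0]]
  ],
  "squeeze": 60
}}

```text
clock: 3.03
tool_pos: [0.5255, -0.329, 0.0475]
tcp_rot: [0.001, -0.021, 1.0, -0.001]
contact_force: [-1.0, 1.0, 7.8]
width: 0.0104
gripper_force: 62.1
```

Run:
```python
from pl import *
plan((.524,-.3285,.061,-177.6),(.524-.114*1,-.3285-.0048,.061,-177.6))
```

```text
t 3.03 at [ 0.5255 -0.329   0.0475] -177.58 j [-14.  26. -20.   0. -44. -74.] w 0.0104 F [-1.   1.   7.8] tilt 0.18
[0.0072, 0.0028, -0.0675] turn 0.0001 rows 0.3
[0.5705, -0.0001, -0.0] turn -0.0 rows 2.7
```

>>> {"name": "move_arm", "arguments": {
  "increments": [
    [[0, 0, -0.045, 0, 0], [0, 0, -0.09, 0, 0], [0, 0, -0.09, 0, 0], [0, 0, -0.09, 0, 0]]
  ]
}}

```text
clock: 3.37
tool_pos: [0.5248, -0.3286, 0.0645]
tcp_rot: [0.001, -0.021, 1.0, -0.0]
contact_force: [0.2, 1.2, -2.4]
width: 0.0111
gripper_force: 60.9
```

Run:
```python
from pl import *
from h import *
plan((.524,-.3285,.061,-177.6),(.524-.114*1,-.3285-.0048,.061,-177.6))
S=env.read_camera("side");A=cloud(S);X,Y,Z=[A[...,i] for i in range(3)]
hsv=cv2.cvtColor(S["frame"],cv2.COLOR_RGB2HSV);h,s=hsv[...,0],hsv[...,1]
for nm,m in(("yel",(h>15)&(h<38)&(s>110)),("blue",(h>100)&(h<130)&(s>120)),("steel",s<60)):
    m=m&(X>.45)&(X<.72)&(abs(Y+.325)<.03)&(Z>.05)&(Z<.1); print(nm,m.sum(),A[m].mean(0) if m.any() else "", np.percentile(A[m][:,2],[5,95]) if m.any() else "")
cv2.imwrite("pics/g2.png",cv2.resize(S["frame"][110:210,230:360,::-1],(800,600)))
```

```text
t 3.37 at [ 0.5248 -0.3286  0.0645] -177.62 j [-14.  25. -19.  -0. -47. -74.] w 0.0111 F [ 0.2  1.2 -2.4] tilt 0.09
[0.0038, 0.0008, 0.0173] turn -0.0001 rows 0.1
[0.5705, -0.0001, -0.0] turn -0.0 rows 2.7
yel 14 [ 0.48487453 -0.32812473  0.06904244] [0.06185868 0.07735549]
blue 11 [ 0.65813552 -0.31330942  0.0588287 ] [0.05575593 0.062286  ]
steel 353 [ 0.59715303 -0.32234808  0.07983525] [0.05927016 0.09156901]
```

View pics/g2.png

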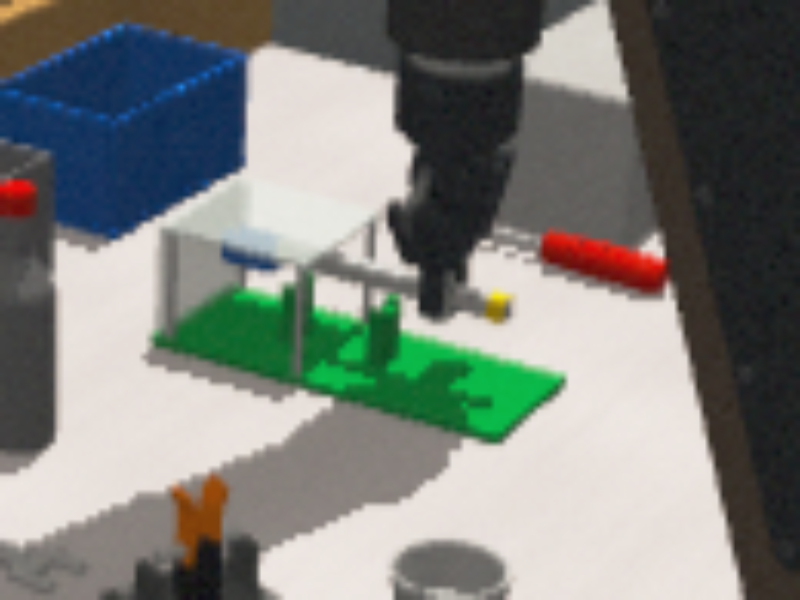

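The wiper is lifted, but the shoe end seems to droop about 3°. I'll squeeze harder, lift 6 mm more and draw it out.

>>> {"name": "move_arm", "arguments": {
  "increments": [
    [[0, 0, -0.03, 0, 0], [0, 0, -0.03, 0, 0], [0.57, 0, -0.03, 0, 0], [0.57, 0, -0.03, 0, 0], [0.57, 0, -0.03, 0, 0]]
  ],
  "squeeze": 120
}}

```text
clock: 3.83
tool_pos: [0.4073, -0.3326, 0.0688]
tcp_rot: [-0.001, -0.021, 1.0, 0.001]
contact_force: [0.1, -0.4, -2.1]
width: 0.0094
gripper_force: 118.3
```

>>> {"name": "move_arm", "arguments": {
  "increments": [
    [[0.05, 0, 0, 0, 0], [0.05, 0, 0, 0, 0], [0.05, 0, 0, 0, 0]]
  ]
}}

```text
clock: 4.08
tool_pos: [0.4007, -0.3341, 0.07]
tcp_rot: [0.001, -0.021, 1.0, -0.0]
contact_force: [0.1, -0.6, -0.7]
width: 0.0093
gripper_force: 118.3
```

```bash
cat > tilt.py <<'E'
from pl import *
from h import *
def bar(n,lo=.012,side=None):
    """bar points near the gripper: fit line in 3D; c = TCP xy, psi"""
    P0,psi,R,s=now(); p=env.read_camera(n);A=cloud(p)
    ax=np.array([-np.cos(np.radians(psi)),-np.sin(np.radians(psi))])
    d=A[...,:2]-P0[:2]; a=d@ax; b=d@[-ax[1],ax[0]]; z=A[...,2]-P0[2]
    hsv=cv2.cvtColor(p["frame"],cv2.COLOR_RGB2HSV);h,sa,v=[hsv[...,i].astype(int) for i in range(3)]
    m=(abs(b)<.02)&(abs(a)<.19)&(abs(z-.008)<.035)&(p["range_z"]>0)
    for nm,c in(("yel",(h>15)&(h<38)&(sa>110)),("blue",(h>100)&(h<130)&(sa>110)),("steel",(sa<60)&(v>60)&(abs(a)>.03))):
        q=m&c
        if q.sum()>3: print(n,nm,q.sum(),"a",np.percentile(a[q],[3,50,97]).round(4),"b",np.median(b[q]).round(4),"z",np.percentile(z[q],[5,50,95]).round(4))
        if nm=="steel" and q.sum()>9:
            k=np.polyfit(a[q],z[q],1);kb=np.polyfit(a[q],b[q],1); print("  tilt",np.degrees(np.arctan(k[0])).round(2),"z@0",k[1].round(4),"yaw",np.degrees(np.arctan(kb[0])).round(2),"b@0",kb[1].round(4))
    return p
E
python3 - <<'E'
from tilt import *
plan((.405,-.334,.2,-177.6))
S=bar("side");T=bar("top")
cv2.imwrite("pics/g3.png",np.vstack([cv2.resize(S["frame"][110:230,220:380,::-1],(800,600))]))
E
```

```text
t 4.08 at [ 0.4007 -0.3341  0.07  ] -177.64 j [-18.  17. -31.   0. -42. -69.] w 0.0093 F [ 0.1 -0.6 -0.7] tilt 0.07
[-0.0216, -0.0006, -0.65] turn -0.0002 rows 3.1
side yel 17 a [-0.0462 -0.0405 -0.0332] b 0.0024 z [-0.0027  0.0084  0.0125]
side blue 50 a [0.1154 0.1343 0.1505] b 0.009 z [-0.0082  0.0044  0.0118]
side steel 106 a [-0.032   0.0713  0.1151] b 0.0044 z [-0.003   0.0066  0.0127]
  tilt -1.2 z@0 0.0069 yaw -0.96 b@0 0.0046
top yel 16 a [-0.0412 -0.0365 -0.0315] b 0.0007 z [0.0081 0.0107 0.015 ]
```

View pics/g3.png

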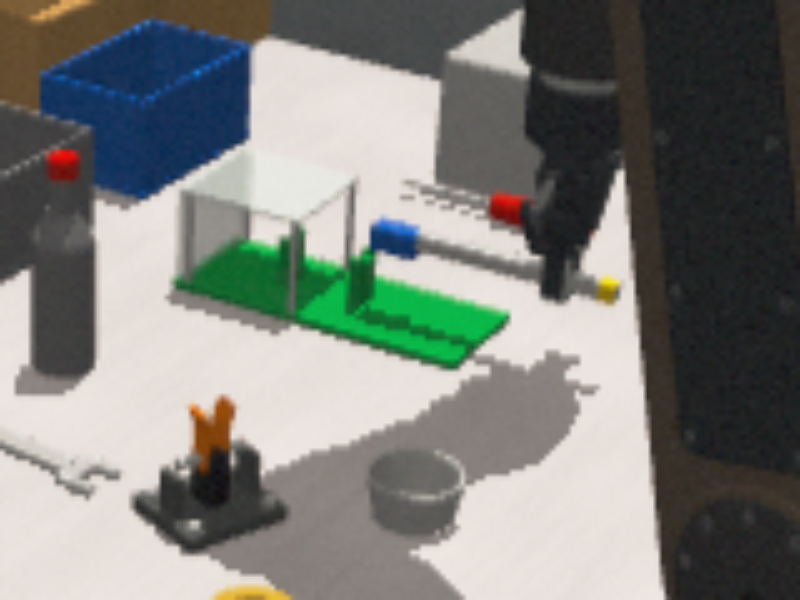

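Run:
```python
from pl import *
plan((.405,-.334,.23,-177.6),(.441,.0152,.23,-201.6),(.441,.0152,.11,158.4),(.441,.0152,.08,158.4))
```

```text
t 4.18 at [ 0.4018 -0.334   0.0698] -177.59 j [-18.  17. -31.   0. -42. -69.] w 0.0095 F [-0.3 -1.  -0.9] tilt 0.07
[-0.0162, -0.0007, -0.8011] turn 0.0 rows 3.8
[-0.1265, 0.8685, -0.0] turn 0.0667 rows 4.2
[0.0568, 0.8758, -0.0] turn 0.0667 rows 4.2
[0.0, -0.0, 0.6] turn -0.0 rows 2.9
[0.0, 0.0, 0.15] turn -0.0 rows 0.7
```

>>> {"name": "move_arm", "arguments": {
  "increments": [
    [[-0.016, 0, -0.8, 0, 0], [-0.016, 0, -0.8, 0, 0], [-0.016, 0, -0.8, 0, 0], [-0.016, 0, -0.8, 0, 0], [-0.016, 0, -0.8, 0, 0]]
  ]
}}

```text
clock: 4.6
tool_pos: [0.4082, -0.3356, 0.2375]
tcp_rot: [0.005, -0.022, 1.0, -0.003]
contact_force: [2.0, -0.4, -0.3]
width: 0.0095
gripper_force: 118.4
```

>>> {"name": "move_arm", "arguments": {
  "increments": [
    [[-0.1265, 0.8685, 0, 0.0667, 0], [-0.1265, 0.8685, 0, 0.0667, 0], [-0.1265, 0.8685, 0, 0.0667, 0], [-0.1265, 0.8685, 0, 0.0667, 0], [-0.1265, 0.8685, 0, 0.0667, 0]]
  ]
}}

```text
clock: 5.02
tool_pos: [0.4226, -0.1553, 0.2296]
tcp_rot: [0.0, 0.083, 0.997, 0.0]
contact_force: [-0.3, -0.3, -0.5]
width: 0.0097
gripper_force: 118.5
```

>>> {"name": "move_arm", "arguments": {
  "increments": [
    [[0.057, 0.876, 0, 0.0667, 0], [0.057, 0.876, 0, 0.0667, 0], [0.057, 0.876, 0, 0.0667, 0], [0.057, 0.876, 0, 0.0667, 0], [0.057, 0.876, 0, 0.0667, 0]]
  ]
}}

```text
clock: 5.43
tool_pos: [0.4408, 0.0198, 0.2297]
tcp_rot: [0.001, 0.187, 0.982, 0.001]
contact_force: [0.9, 0.2, -1.9]
width: 0.0096
gripper_force: 118.4
```

>>> {"name": "move_arm", "arguments": {
  "increments": [
    [[0, 0, 0.6, 0, 0], [0, 0, 0.6, 0, 0], [0, 0, 0.6, 0, 0], [0, 0, 0.6, 0, 0], [0, 0, 0.6, 0, 0]]
  ]
}}

```text
clock: 5.85
tool_pos: [0.4393, 0.0157, 0.1087]
tcp_rot: [-0.002, 0.187, 0.982, -0.002]
contact_force: [1.0, 0.3, -0.3]
width: 0.0096
gripper_force: 118.3
```

Run:
```python
from tilt import *
plan((.441,.0152,.08,158.4))
S=bar("side");T=bar("top")
a=ortho(T,.492,-.005,.1,half=.12); b=cv2.resize(S["frame"][140:260,200:320,::-1],(400,400))
cv2.imwrite("pics/g4.png",np.hstack([a,b]))
```

```text
t 5.85 at [0.4393 0.0157 0.1087] 158.43 j [  28.    6.  -38.    0.  -46. -140.] w 0.0096 F [ 1.   0.3 -0.3] tilt 0.27
[-0.0087, 0.0009, 0.1433] turn 0.0002 rows 0.7
side yel 19 a [-0.0473 -0.0411 -0.0341] b 0.0042 z [-0.0002  0.0086  0.0124]
side blue 48 a [0.1138 0.13   0.1488] b 0.009 z [-0.0067  0.0049  0.0129]
side steel 86 a [-0.0469  0.0746  0.1164] b 0.0041 z [-0.0032  0.0055  0.0118]
  tilt 1.04 z@0 0.0037 yaw 0.84 b@0 0.0022
top yel 15 a [-0.0429 -0.0377 -0.0332] b -0.001 z [0.0044 0.0115 0.0153]
top blue 51 a [0.1267 0.1409 0.1528] b -0.0001 z [0.0071 0.0109 0.0142]
top steel 4 a [-0.0449  0.0526  0.1544] b 0.0006 z [-0.0007  0.0044  0.0098]
```

View pics/g4.png

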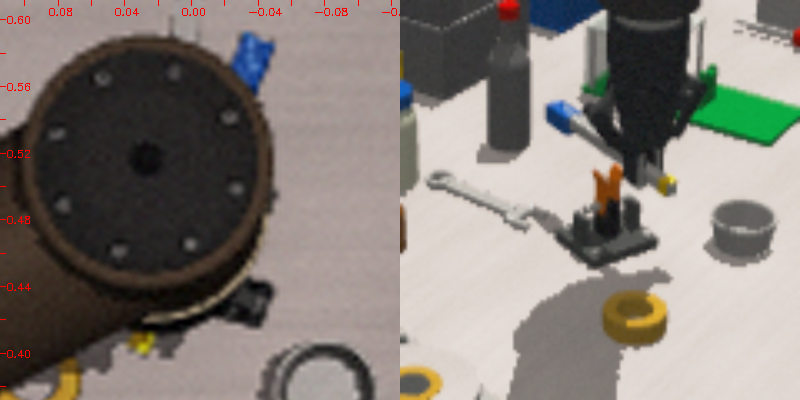

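The bar is level and the centre is 55 mm ahead of the TCP. In the side crop it is above the clip jaws, about (605,185). I'm lowering it into the clip.

>>> {"name": "move_arm", "arguments": {
  "increments": [
    [[-0.006, 0, 0.1, 0, 0], [-0.006, 0, 0.15, 0, 0], [-0.006, 0, 0.18, 0, 0], [-0.006, 0, 0.2, 0, 0], [-0.006, 0, 0.2, 0, 0]]
  ]
}}

```text
clock: 6.37
tool_pos: [0.4413, 0.0152, 0.0702]
tcp_rot: [0.0, 0.188, 0.982, 0.0]
contact_force: [0.3, -1.7, -1.4]
width: 0.0096
gripper_force: 118.3
```

>>> {"name": "move_arm", "arguments": {
  "increments": [
    [[0, 0, 0.025, 0, 0], [0, 0, 0.04, 0, 0], [0, 0, 0.055, 0, 0], [0, 0, 0.07, 0, 0], [0, 0, 0.075, 0, 0]]
  ]
}}

```text
clock: 6.78
tool_pos: [0.4407, 0.0152, 0.0541]
tcp_rot: [-0.0, 0.188, 0.982, -0.0]
contact_force: [-0.9, -1.5, 1.5]
width: 0.0095
gripper_force: 118.7
```

Run:
```python
from tilt import *
plan((.4404,.0154,.0535,158.4))
S=bar("side");T=bar("top")
```

```text
t 6.78 at [0.4407 0.0152 0.0541] 158.37 j [  28.   12.  -42.   -0.  -37. -139.] w 0.0095 F [-0.9 -1.5  1.5] tilt 0.03
[0.0017, 0.0004, 0.0031] turn -0.0002 rows 0.0
side yel 18 a [-0.0475 -0.0394 -0.0335] b 0.0047 z [-0.0027  0.0086  0.0119]
side blue 43 a [0.1142 0.1303 0.1481] b 0.0083 z [-0.0056  0.0063  0.0126]
side steel 70 a [-0.0482  0.0864  0.1464] b 0.0039 z [-0.0097  0.0043  0.0122]
  tilt 1.68 z@0 0.0011 yaw -0.11 b@0 0.0043
top yel 12 a [-0.0429 -0.0388 -0.0342] b -0.0002 z [0.0085 0.011  0.0161]
top blue 25 a [0.1224 0.1385 0.154 ] b -0.006 z [0.0052 0.0094 0.0129]
top steel 30 a [0.1005 0.1377 0.1542] b 0.0003 z [0.0068 0.0105 0.0143]
  tilt 1.39 z@0 0.0073 yaw 0.83 b@0 -0.0016
```

>>> {"name": "move_arm", "arguments": {
  "increments": [
    [[0, 0, 0.008, 0, 0], [0, 0, 0.012, 0, 0], [0, 0, 0.015, 0, 0], [0, 0, 0.015, 0, 0]]
  ]
}}

```text
clock: 7.22
tool_pos: [0.4407, 0.0153, 0.0524]
tcp_rot: [0.0, 0.187, 0.982, -0.0]
contact_force: [-9.8, 0.7, 17.6]
width: 0.0094
gripper_force: 121.4
```

>>> {"name": "move_arm", "arguments": {
  "increments": [
    [[0, 0, -0.006, 0, 0], [0, 0, -0.006, 0, 0.5], [0, 0, -0.006, 0, 0.5], [0, 0, -0.006, 0, 0.5], [0, 0, -0.006, 0, 0.5]]
  ]
}}

```text
clock: 7.63
tool_pos: [0.4412, 0.0155, 0.0527]
tcp_rot: [0.0, 0.187, 0.982, 0.0]
contact_force: [0.7, 0.4, 0.1]
width: 0.0428
gripper_force: 0.0
```

>>> {"name": "move_arm", "arguments": {
  "increments": [
    [[0, 0, -0.5, 0, 0.5], [0, 0, -0.5, 0, 0.5], [0, 0, -0.5, 0, 0.5], [0, 0, -0.5, 0, 0.5]]
  ]
}}

```text
clock: 7.97
tool_pos: [0.4436, 0.0163, 0.157]
tcp_rot: [0.003, 0.187, 0.982, 0.002]
contact_force: [0.8, 0.1, -0.6]
width: 0.0428
gripper_force: 0.0
```

```bash
cat > meas.py <<'E'
from pl import *
from h import *
def meas(n,c,yaw,z0):
    """wiper seen about centre c (xy), heading yaw, height z0"""
    p=env.read_camera(n);A=cloud(p);ax=np.array([np.cos(np.radians(yaw)),np.sin(np.radians(yaw))])
    d=A[...,:2]-np.array(c); a=d@ax; b=d@[-ax[1],ax[0]]; z=A[...,2]-z0
    hsv=cv2.cvtColor(p["frame"],cv2.COLOR_RGB2HSV);h,sa,v=[hsv[...,i].astype(int) for i in range(3)]
    m=(abs(b)<.018)&(abs(a)<.12)&(abs(z)<.03)&(p["range_z"]>0)
    for nm,c in(("yel",(h>15)&(h<38)&(sa>110)),("blue",(h>100)&(h<130)&(sa>110)),("steel",(sa<60)&(v>110)&(abs(a)>.02))):
        q=m&c
        if q.sum()>3: print(n,nm,q.sum(),"a",np.percentile(a[q],[3,50,97]).round(4),"b",np.median(b[q]).round(4),"z",np.percentile(z[q],[5,50,95]).round(4))
    return p
E
python3 - <<'E'
from meas import *
plan((.5375,-.023,.16,158.4),(.5375,-.023,.053,158.4))
T=meas("top",(.492,-.005),-21.6,.058);S=meas("side",(.490,-.002),-21.6,.058)
b=cv2.resize(S["frame"][140:240,200:300,::-1],(400,400)); a=ortho(T,.492,-.005,.06,half=.12)
cv2.imwrite("pics/g5.png",np.hstack([a,b]))
E
```

```text
t 7.97 at [0.4436 0.0163 0.157 ] 158.43 j [  28.    3.  -35.    0.  -52. -139.] w 0.0428 F [ 0.8  0.1 -0.6] tilt 0.46
[-0.5087, -0.0103, -0.0149] turn 0.0001 rows 2.4
[0.0, 0.0, 0.535] turn -0.0 rows 2.6
top yel 15 a [-0.0978 -0.0931 -0.0876] b 0.0002 z [0.003  0.0072 0.0111]
top blue 4 a [0.0935 0.0951 0.0975] b -0.0078 z [0.007 0.008 0.01 ]
top steel 8 a [-0.085  -0.0816  0.0992] b -0.0008 z [0.0019 0.0072 0.0093]
side yel 20 a [-0.0988 -0.0916 -0.049 ] b 0.0022 z [-0.0058  0.0046  0.0086]
side blue 49 a [0.0609 0.0799 0.0976] b 0.0048 z [-0.0099  0.0019  0.0096]
side steel 74 a [-0.0825 -0.0287  0.0731] b -0.0012 z [-0.0071  0.0069  0.0099]
```

View pics/g5.png

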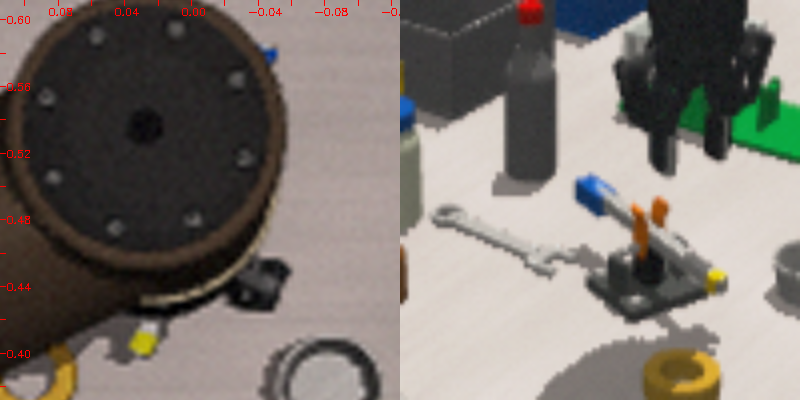

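The wiper sits level in the clip, with the blue shoe at (590,190) and the yellow tail at (715,280) in the side crop. Now I'm regrasping on the shoe side.

>>> {"name": "move_arm", "arguments": {
  "increments": [
    [[-0.475, -0.008, 0, 0, 0.5], [-0.475, -0.008, 0, 0, 0.5], [-0.475, -0.008, 0, 0, 0.5], [-0.475, -0.008, 0, 0, 0.5], [-0.475, -0.008, 0, 0, 0.5]]
  ]
}}

```text
clock: 8.48
tool_pos: [0.5279, -0.0219, 0.1505]
tcp_rot: [-0.002, 0.188, 0.982, -0.001]
contact_force: [-0.5, -0.1, -0.1]
width: 0.0426
gripper_force: 0.0
```

Run:
```python
from meas import *
plan((.5311,-.0205,.0525,158.4))
T=meas("top",(.492,-.005),-21.6,.058)
```

```text
t 8.48 at [ 0.5279 -0.0219  0.1505] 158.27 j [  19.   12.  -25.   -0.  -54. -131.] w 0.0426 F [-0.5 -0.1 -0.1] tilt 0.23
[-0.0122, 0.0123, 0.4899] turn -0.0007 rows 2.4
top yel 16 a [-0.0979 -0.0927 -0.0864] b -0.0002 z [0.0041 0.0069 0.0097]
top steel 78 a [-0.0826 -0.0535 -0.0229] b 0.0002 z [0.0025 0.0066 0.0099]
```

>>> {"name": "move_arm", "arguments": {
  "increments": [
    [[-0.012, 0.008, 0.3, 0, 0.5], [-0.012, 0.008, 0.49, 0, 0.5], [-0.012, 0.008, 0.49, 0, 0.5], [-0.012, 0.008, 0.49, 0, 0.5], [-0.012, 0.008, 0.49, 0, 0.5]]
  ]
}}

```text
clock: 8.95
tool_pos: [0.5303, -0.0205, 0.0543]
tcp_rot: [-0.001, 0.187, 0.982, -0.001]
contact_force: [0.1, -0.1, 0.7]
width: 0.0426
gripper_force: 0.0
```

Run:
```python
from meas import *
plan((.5311,-.0205,.0525,158.4))
```

```text
t 8.95 at [ 0.5303 -0.0205  0.0543] 158.43 j [  19.   19.  -31.    0.  -41. -131.] w 0.0426 F [ 0.1 -0.1  0.7] tilt 0.14
[-0.0036, 0.0016, 0.009] turn 0.0001 rows 0.0
```

>>> {"name": "move_arm", "arguments": {
  "increments": [
    [[-0.004, 0, 0.008, 0, 0], [-0.004, 0, 0.008, 0, 0], [-0.004, 0, 0.008, 0, 0], [-0.004, 0, 0.008, 0, 0], [-0.004, 0, 0.008, 0, 0]]
  ],
  "squeeze": 120
}}

```text
clock: 9.37
tool_pos: [0.533, -0.0207, 0.0547]
tcp_rot: [0.001, 0.187, 0.982, 0.001]
contact_force: [-1.7, 0.1, 5.9]
width: 0.0093
gripper_force: 117.5
```

>>> {"name": "move_arm", "arguments": {
  "increments": [
    [[0, 0, -0.03, 0, 0], [0, 0, -0.07, 0, 0], [0, 0, -0.12, 0, 0], [0, 0, -0.3, 0, 0], [0, 0, -0.5, 0, 0]]
  ]
}}

```text
clock: 9.78
tool_pos: [0.5306, -0.0213, 0.1533]
tcp_rot: [-0.002, 0.188, 0.982, -0.001]
contact_force: [2.4, 0.1, -1.3]
width: 0.0092
gripper_force: 117.8
```

>>> {"name": "move_arm", "arguments": {
  "increments": [
    [[0, 0, -0.4, 0, 0], [0, 0, -0.4, 0, 0], [0, 0, -0.4, 0, 0], [0, 0, -0.4, 0, 0]]
  ]
}}

```text
clock: 10.12
tool_pos: [0.5334, -0.0206, 0.2369]
tcp_rot: [0.003, 0.188, 0.982, 0.002]
contact_force: [-0.2, -0.0, -3.4]
width: 0.0092
gripper_force: 118.0
```

Run:
```python
from meas import *
P,psi,R,s=now(); yaw=psi-180; a=np.radians(yaw)
c=P[:2]-.042*np.array([np.cos(a),np.sin(a)])
meas("top",c,yaw,P[2]);meas("side",c,yaw,P[2])
plan((.53,.1,.26,247),(.46,.31,.26,-12.4))
```

```text
top yel 24 a [-0.1005 -0.0947 -0.0883] b -0.0003 z [0.0015 0.0079 0.0114]
top steel 111 a [-0.0858 -0.0547 -0.0216] b 0.0001 z [0.0065 0.0094 0.0123]
side yel 21 a [-0.1048 -0.0994 -0.0915] b 0.0036 z [-0.006   0.0041  0.0093]
side blue 46 a [0.0581 0.0768 0.0943] b 0.0087 z [-0.0107  0.0008  0.008 ]
side steel 54 a [-0.0868 -0.0544  0.0246] b 0.0015 z [-0.0059  0.0075  0.0091]
t 10.22 at [ 0.5315 -0.0209  0.2331] 158.35 j [  19.    7.  -18.   -0.  -64. -130.] w 0.0098 F [-0.3 -0.  -1.5] tilt 0.04
[0.0766, 0.1864, -0.0448] turn -0.1642 rows 4.1
[-0.0253, 0.2, -0.0448] turn -0.1642 rows 4.1
[-0.1206, 0.1615, -0.0448] turn -0.1642 rows 4.1
[-0.2766, 0.2441, -0.0] turn -0.1863 rows 4.7
[-0.3654, 0.0507, -0.0] turn -0.1863 rows 4.7
[-0.3326, -0.1596, -0.0] turn -0.1863 rows 4.7
```

Run:
```python
from meas import *
A=cloud(load("top0"));m=np.hypot(A[...,0]-.478,A[...,1]-.315)<.055;print(np.percentile(A[m][:,2],[1,50,95,99,100]))
plan((.51,.1,.25,215),(.4126,.3289,.25,-12.4))
```

```text
[0.02077708 0.02637431 0.03050991 0.03177596 0.03500677]
t 10.22 at [ 0.5315 -0.0209  0.2331] 158.35 j [  19.    7.  -18.   -0.  -64. -130.] w 0.0098 F [-0.3 -0.  -1.5] tilt 0.04
[0.1614, 0.2612, -0.0422] turn -0.1574 rows 4.0
[0.0182, 0.3065, -0.0422] turn -0.1574 rows 4.0
[-0.0644, 0.3042, -0.0] turn -0.1842 rows 4.6
[-0.2203, 0.2195, -0.0] turn -0.1842 rows 4.6
[-0.3044, 0.0633, -0.0] turn -0.1842 rows 4.6
[-0.2895, -0.1135, -0.0] turn -0.1842 rows 4.6
```

>>> {"name": "move_arm", "arguments": {
  "increments": [
    [[0.161, 0.261, -0.042, -0.1574, 0], [0.161, 0.261, -0.042, -0.1574, 0], [0.161, 0.261, -0.042, -0.1574, 0], [0.161, 0.261, -0.042, -0.1574, 0], [0.161, 0.261, -0.042, -0.1574, 0]]
  ]
}}

```text
clock: 10.63
tool_pos: [0.5205, 0.0396, 0.24]
tcp_rot: [-0.001, -0.062, 0.998, -0.0]
contact_force: [0.1, 0.8, -0.2]
width: 0.0093
gripper_force: 117.9
```

>>> {"name": "move_arm", "arguments": {
  "increments": [
    [[0.018, 0.3065, -0.042, -0.1574, 0], [0.018, 0.3065, -0.042, -0.1574, 0], [0.018, 0.3065, -0.042, -0.1574, 0], [0.018, 0.3065, -0.042, -0.1574, 0], [0.018, 0.3065, -0.042, -0.1574, 0]]
  ]
}}

```text
clock: 11.05
tool_pos: [0.5101, 0.0999, 0.2487]
tcp_rot: [-0.001, -0.302, 0.953, -0.0]
contact_force: [0.4, -0.6, -1.4]
width: 0.0098
gripper_force: 118.0
```

>>> {"name": "move_arm", "arguments": {
  "increments": [
    [[-0.064, 0.304, 0, -0.1842, 0], [-0.064, 0.304, 0, -0.1842, 0], [-0.064, 0.304, 0, -0.1842, 0], [-0.064, 0.304, 0, -0.1842, 0], [-0.064, 0.304, 0, -0.1842, 0]]
  ]
}}

```text
clock: 11.47
tool_pos: [0.4859, 0.1569, 0.2491]
tcp_rot: [-0.001, -0.56, 0.828, -0.0]
contact_force: [-0.0, -0.4, -0.9]
width: 0.0095
gripper_force: 118.2
```

>>> {"name": "move_arm", "arguments": {
  "increments": [
    [[-0.22, 0.2195, 0, -0.1842, 0], [-0.22, 0.2195, 0, -0.1842, 0], [-0.22, 0.2195, 0, -0.1842, 0], [-0.22, 0.2195, 0, -0.1842, 0], [-0.22, 0.2195, 0, -0.1842, 0]]
  ]
}}

```text
clock: 11.88
tool_pos: [0.4615, 0.214, 0.249]
tcp_rot: [0.001, 0.773, -0.634, -0.0]
contact_force: [0.2, 0.2, -1.0]
width: 0.0094
gripper_force: 118.2
```

>>> {"name": "move_arm", "arguments": {
  "increments": [
    [[-0.304, 0.063, 0, -0.1842, 0], [-0.304, 0.063, 0, -0.1842, 0], [-0.304, 0.063, 0, -0.1842, 0], [-0.304, 0.063, 0, -0.1842, 0], [-0.304, 0.063, 0, -0.1842, 0]]
  ]
}}

```text
clock: 12.3
tool_pos: [0.4372, 0.2711, 0.2489]
tcp_rot: [0.001, 0.922, -0.387, -0.0]
contact_force: [-0.0, -0.6, -1.2]
width: 0.0093
gripper_force: 118.2
```

>>> {"name": "move_arm", "arguments": {
  "increments": [
    [[-0.29, -0.1135, 0, -0.1842, 0], [-0.29, -0.1135, 0, -0.1842, 0], [-0.29, -0.1135, 0, -0.1842, 0], [-0.29, -0.1135, 0, -0.1842, 0], [-0.29, -0.1135, 0, -0.1842, 0]]
  ]
}}

```text
clock: 12.72
tool_pos: [0.4128, 0.3283, 0.2488]
tcp_rot: [0.001, 0.994, -0.108, -0.001]
contact_force: [-0.1, 0.1, -0.9]
width: 0.0092
gripper_force: 118.2
```

Run:
```python
from meas import *
plan((.4126,.3289,.12,-12.4),(.4126,.3289,.053,-12.4))
```

```text
t 12.72 at [0.4128 0.3283 0.2488] -12.4 j [ 60.   6. -17.  -0. -67.  18.] w 0.0092 F [-0.1  0.1 -0.9] tilt 0.13
[-0.0013, -0.0026, 0.644] turn 0.0 rows 3.1
[0.0, -0.0, 0.335] turn -0.0 rows 1.6
```

>>> {"name": "move_arm", "arguments": {
  "increments": [
    [[0, -0.002, 0.644, 0, 0], [0, -0.002, 0.644, 0, 0], [0, -0.002, 0.644, 0, 0], [0, -0.002, 0.644, 0, 0], [0, -0.002, 0.644, 0, 0]]
  ]
}}

```text
clock: 13.13
tool_pos: [0.4124, 0.327, 0.1189]
tcp_rot: [0.003, 0.994, -0.11, -0.001]
contact_force: [0.6, 0.5, 0.1]
width: 0.0091
gripper_force: 118.1
```

Run:
```python
from meas import *
P,psi,R,s=now(); yaw=psi+180; a=np.radians(yaw)
c=P[:2]-.0435*np.array([np.cos(a),np.sin(a)])
T=meas("top",c,yaw,P[2]);S=meas("side",c,yaw,P[2])
plan((.4126,.3289,.053,-12.4))
cv2.imwrite("pics/g6.png",np.hstack([ortho(T,.54,.30,.1,half=.16),cv2.resize(S["frame"][170:320,130:280,::-1],(400,400))]))
```

```text
top yel 21 a [-0.1005 -0.0945 -0.0892] b 0.0013 z [0.0014 0.0108 0.0133]
top blue 70 a [0.0629 0.0795 0.096 ] b 0.006 z [-0.0049  0.0078  0.0118]
top steel 92 a [-0.084  -0.0488  0.0859] b -0.0001 z [0.0068 0.0102 0.0148]
side yel 19 a [-0.0981 -0.0913 -0.0878] b -0.0064 z [0.0015 0.0121 0.0154]
side blue 123 a [0.0659 0.0863 0.101 ] b -0.0081 z [-0.0055  0.0085  0.0134]
side steel 57 a [-0.0847 -0.0624  0.0945] b -0.006 z [-0.003   0.0114  0.0148]
t 13.23 at [0.4142 0.3298 0.1228] -12.48 j [ 60.  13. -27.   0. -50.  18.] w 0.0094 F [ 1.5  0.4 -0.3] tilt 0.09
[-0.0071, 0.006, 0.3489] turn -0.0004 rows 1.7
```

View pics/g6.png

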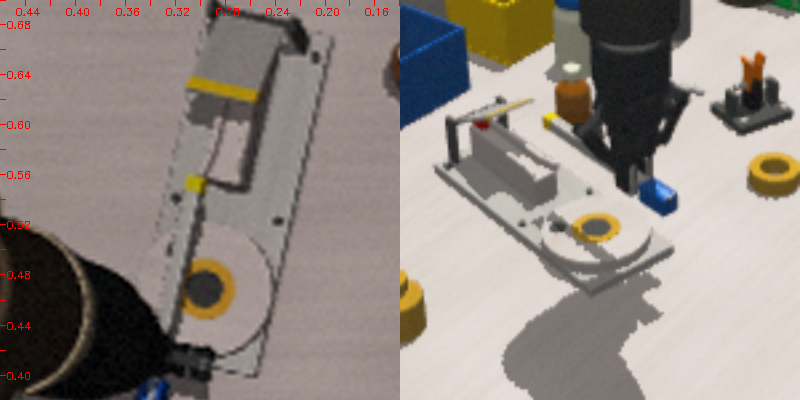

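The wiper is level and pointing tail first at the channel. I'm descending just short of the mouth, then comparing against the nest line.

>>> {"name": "move_arm", "arguments": {
  "increments": [
    [[0, 0, 0.33, 0, 0], [0, 0, 0.335, 0, 0], [0, 0, 0.335, 0, 0], [0, 0, 0.335, 0, 0], [0, 0, 0.335, 0, 0]]
  ]
}}

```text
clock: 13.65
tool_pos: [0.4145, 0.3307, 0.0569]
tcp_rot: [-0.002, 0.994, -0.107, 0.001]
contact_force: [0.2, 1.1, -1.4]
width: 0.0093
gripper_force: 118.2
```

>>> {"name": "move_arm", "arguments": {
  "increments": [
    [[0, 0, 0, 0, 0], [0, 0, 0, 0, 0]]
  ]
}}

```text
clock: 13.82
tool_pos: [0.414, 0.3302, 0.0563]
tcp_rot: [-0.002, 0.994, -0.107, 0.001]
contact_force: [0.6, -0.5, -1.0]
width: 0.0097
gripper_force: 118.2
```

```bash
cat > nest.py <<'E'
from meas import *
ax=np.array([np.cos(np.radians(-12.4)),np.sin(np.radians(-12.4))]);ay=np.array([-ax[1],ax[0]]);N=np.array([.5869,.2906])
def nest():
    P,psi,R,s=now(); d=P[:2]-N; print("TCP in nest",(d@ax).round(4),(d@ay).round(4),P[2].round(4),"psi",psi.round(2),"F",s["contact_force"].round(1),"t",round(s["clock"],2),"F along nest x",(s["contact_force"][:2]@ax).round(1))
    for n,by in(("top",0),("side",0)):
        p=env.read_camera(n);A=cloud(p);a=(A[...,:2]-N)@ax;b=(A[...,:2]-N)@ay;Z=A[...,2]
        hsv=cv2.cvtColor(p["frame"],cv2.COLOR_RGB2HSV);h,sa,v=[hsv[...,i].astype(int) for i in range(3)]
        m=(abs(b)<.03)&(abs(a)<.26)&(Z>.035)&(Z<.075)&(p["range_z"]>0)
        for nm,q in(("yel",m&(h>15)&(h<38)&(sa>110)),("blue",m&(h>100)&(h<130)&(sa>110)),("bar",m&(sa<60)&(v>60)&(a<-.04)),("chan",m&(sa<60)&(a>-.022)&(a<.03))):
            if q.sum()>3: print(n,nm,q.sum(),"a",np.percentile(a[q],[3,50,97]).round(4),"b",np.percentile(b[q],[5,50,95]).round(4),"z",np.percentile(Z[q],[5,50,95]).round(4))
    return p
E
python3 -c "
from nest import *
nest()"
```

```text
TCP in nest -0.1774 0.0016 0.0563 psi -12.34 F [ 0.6 -0.5 -1. ] t 13.82 F along nest x 0.7
top yel 21 a [-0.0721 -0.0387  0.0017] b [-0.004   0.0005  0.0084] z [0.0565 0.0662 0.0689]
top blue 128 a [-0.2261  0.2362  0.2457] b [-0.0247 -0.0046  0.0243] z [0.0379 0.061  0.0722]
top bar 170 a [-0.2216 -0.1079 -0.0496] b [-0.004   0.0008  0.0075] z [0.0583 0.0661 0.0701]
top chan 173 a [-0.0212  0.003   0.0285] b [-0.015   0.0004  0.0143] z [0.0399 0.048  0.057 ]
side yel 25 a [-0.0493 -0.0413 -0.0168] b [-0.0094  0.0054  0.0089] z [0.0533 0.0647 0.068 ]
side blue 237 a [-0.2344  0.2339  0.2452] b [-0.0242  0.0083  0.0244] z [0.0382 0.0571 0.072 ]
side bar 176 a [-0.2341 -0.1839 -0.0517] b [-0.0093  0.005   0.0113] z [0.0508 0.0631 0.0695]
side chan 150 a [-0.0206  0.0028  0.0283] b [-0.0132  0.0043  0.0155] z [0.0372 0.0476 0.0563]
```

>>> {"name": "move_arm", "arguments": {
  "increments": [
    [[0, 0.004, 0.025, 0, 0], [0.1, 0.004, 0.025, 0, 0], [0.2, 0.004, 0.025, 0, 0], [0.3, 0.004, 0.025, 0, 0], [0.3, 0.004, 0.025, 0, 0]]
  ]
}}

```text
clock: 14.33
tool_pos: [0.4742, 0.3152, 0.0489]
tcp_rot: [-0.0, 0.994, -0.108, 0.0]
contact_force: [0.5, 0.9, -1.1]
width: 0.0089
gripper_force: 118.3
```

```bash
python3 -c "
from nest import *
nest()"
```

```text
TCP in nest -0.1153 -0.0001 0.0489 psi -12.4 F [ 0.5  0.9 -1.1] t 14.33 F along nest x 0.3
top yel 19 a [0.0177 0.0237 0.0402] b [-0.007  -0.001   0.0055] z [0.0463 0.0584 0.0629]
top blue 141 a [-0.1654  0.2356  0.2454] b [-0.0258 -0.005   0.0248] z [0.0381 0.0571 0.0722]
top bar 81 a [-0.1678 -0.0669 -0.041 ] b [-0.0057 -0.0014  0.0055] z [0.0489 0.0586 0.063 ]
top chan 147 a [-0.0205  0.0001  0.0264] b [-0.015  -0.0039  0.0142] z [0.0415 0.0544 0.0619]
side yel 18 a [-0.1148  0.0184  0.0292] b [-0.0067  0.0022  0.0162] z [0.0467 0.058  0.0619]
side blue 282 a [-0.1734  0.2333  0.245 ] b [-0.0259  0.0036  0.0238] z [0.0379 0.0548 0.0726]
side bar 58 a [-0.1357 -0.1281 -0.0566] b [-0.0096  0.0048  0.0105] z [0.0436 0.0577 0.0707]
side chan 123 a [-0.0203  0.001   0.0272] b [-0.0139  0.0093  0.0162] z [0.0373 0.053  0.0594]
```

>>> {"name": "move_arm", "arguments": {
  "increments": [
    [[0.08, -0.003, -0.005, 0, 0], [0.16, -0.003, -0.005, 0, 0], [0.24, -0.003, -0.005, 0, 0], [0.31, -0.003, -0.005, 0, 0], [0.31, -0.003, -0.005, 0, 0]]
  ]
}}

```text
clock: 14.85
tool_pos: [0.5338, 0.3026, 0.0499]
tcp_rot: [-0.0, 0.994, -0.108, 0.0]
contact_force: [0.1, 0.3, -0.9]
width: 0.0089
gripper_force: 118.3
```

>>> {"name": "move_arm", "arguments": {
  "increments": [
    [[0.015, 0, 0, 0, 0], [0.03, 0, 0, 0, 0], [0.03, 0, 0, 0, 0]]
  ]
}}

```text
clock: 15.1
tool_pos: [0.5381, 0.3015, 0.0501]
tcp_rot: [0.0, 0.994, -0.107, -0.0]
contact_force: [0.1, -0.2, -1.8]
width: 0.0094
gripper_force: 118.3
```

```bash
python3 -c "
from nest import *
nest()"
```

```text
TCP in nest -0.05 0.0001 0.0501 psi -12.33 F [ 0.1 -0.2 -1.8] t 15.1 F along nest x 0.2
top blue 143 a [-0.1013  0.2353  0.2462] b [-0.0254 -0.004   0.0247] z [0.0372 0.058  0.0711]
top bar 16 a [-0.1043 -0.0848 -0.0625] b [-0.0035  0.0002  0.0072] z [0.0564 0.0604 0.0632]
top chan 143 a [-0.0202  0.0077  0.0282] b [-0.0154 -0.0045  0.013 ] z [0.0412 0.0552 0.0619]
side yel 14 a [0.0782 0.085  0.0968] b [-0.0067  0.0022  0.0068] z [0.0534 0.0595 0.0615]
side blue 258 a [-0.1071  0.2334  0.244 ] b [-0.0238  0.0047  0.0237] z [0.0379 0.0551 0.0719]
side bar 60 a [-0.1085 -0.0619 -0.0506] b [-0.017   0.0048  0.0131] z [0.0402 0.0583 0.0706]
side chan 90 a [-0.0207  0.006   0.0293] b [-0.0109  0.0129  0.0159] z [0.0366 0.0474 0.056 ]
```

>>> {"name": "move_arm", "arguments": {
  "increments": [
    [[0.01, 0, 0.006, 0, 0], [0.02, 0, 0.006, 0, 0], [0.025, 0, 0.006, 0, 0], [0.025, 0, 0.006, 0, 0]]
  ]
}}

```text
clock: 15.53
tool_pos: [0.5433, 0.3006, 0.0491]
tcp_rot: [-0.0, 0.994, -0.107, 0.0]
contact_force: [-0.4, -0.1, -0.1]
width: 0.0093
gripper_force: 118.6
```

>>> {"name": "move_arm", "arguments": {
  "increments": [
    [[0.007, 0, 0, 0, 0], [0.01, 0, 0, 0, 0], [0.01, 0, 0, 0, 0]]
  ]
}}

```text
clock: 15.78
tool_pos: [0.5445, 0.3002, 0.0491]
tcp_rot: [-0.0, 0.994, -0.108, -0.0]
contact_force: [-5.6, 1.4, 3.2]
width: 0.0091
gripper_force: 118.9
```

>>> {"name": "move_arm", "arguments": {
  "increments": [
    [[0.004, 0, 0.002, 0, 0], [0.004, 0, 0.002, 0, 0], [0.004, 0, 0.002, 0, 0]]
  ]
}}

```text
clock: 16.03
tool_pos: [0.5445, 0.3001, 0.049]
tcp_rot: [-0.0, 0.994, -0.107, -0.001]
contact_force: [-10.0, 2.6, 7.8]
width: 0.0091
gripper_force: 119.9
```

>>> {"name": "move_arm", "arguments": {
  "increments": [
    [[0, 0, 0, 0, 0.35], [0, 0, 0, 0, 0.35], [0, 0, 0, 0, 0.35], [0, 0, 0, 0, 0.35], [0, 0, 0, 0, 0.35]]
  ],
  "squeeze": 30
}}

```text
clock: 16.45
tool_pos: [0.546, 0.2997, 0.0485]
tcp_rot: [0.0, 0.994, -0.108, 0.0]
contact_force: [-0.3, -0.7, 0.1]
width: 0.0297
gripper_force: 0.0
```

```bash
python3 -c "
from nest import *
S=nest()
cv2.imwrite('pics/g7.png',cv2.resize(S['frame'][170:290,130:290,::-1],(800,600)))"
```

```text
TCP in nest -0.0419 0.0001 0.0485 psi -12.35 F [-0.3 -0.7  0.1] t 16.45 F along nest x -0.2
top blue 157 a [-0.0947  0.2334  0.2455] b [-0.024  -0.0014  0.0251] z [0.0388 0.0587 0.072 ]
top bar 10 a [-0.0871 -0.057  -0.0531] b [-0.0034  0.0007  0.0045] z [0.0568 0.0594 0.0616]
top chan 114 a [-0.0131  0.0118  0.0284] b [-0.0152 -0.0052  0.0114] z [0.0405 0.0547 0.063 ]
side yel 12 a [0.0872 0.0936 0.1015] b [-0.0061  0.0005  0.0066] z [0.0554 0.0572 0.0601]
side blue 247 a [-0.1011  0.2332  0.2444] b [-0.0238  0.0059  0.0261] z [0.0392 0.054  0.0721]
side bar 95 a [-0.0996 -0.0538 -0.042 ] b [-0.0285  0.003   0.0215] z [0.0416 0.0578 0.0699]
side chan 37 a [-0.0175  0.0031  0.0274] b [-0.0156  0.0139  0.0154] z [0.036  0.0416 0.0562]
```

View pics/g7.png

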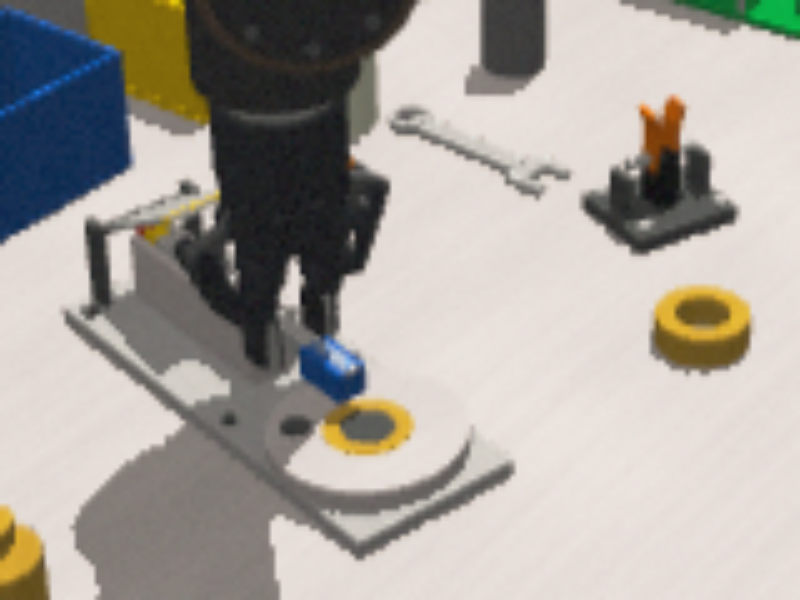

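Home against the stop, with the shoe hanging over the disc. Now I'm retreating and pushing the flap with shut fingers.

>>> {"name": "move_arm", "arguments": {
  "increments": [
    [[0, 0, -0.2, 0, 0.35], [0, 0, -0.4, 0, 0.35], [0, 0, -0.6, 0, 0.2], [0, 0, -0.6, 0, 0], [0, 0, -0.6, 0, 0]]
  ]
}}

```text
clock: 16.97
tool_pos: [0.5471, 0.3008, 0.1719]
tcp_rot: [-0.002, 0.994, -0.107, 0.002]
contact_force: [-0.1, -0.3, -1.7]
width: -0.0001
gripper_force: 0.0
```

>>> {"name": "move_arm", "arguments": {
  "increments": [
    [[0, 0, 0, 0, 0], [0.448, 0, 0, 0, 0], [0.448, 0, 0, 0, 0], [0.448, 0, 0, 0, 0], [0.448, 0, 0, 0, 0]]
  ]
}}

```text
clock: 17.38
tool_pos: [0.6347, 0.279, 0.1653]
tcp_rot: [0.001, 0.994, -0.109, -0.001]
contact_force: [-0.1, -0.7, -0.9]
width: 0.0001
gripper_force: 0.0
```

```bash
python3 -c "
from nest import *
nest()
plan((.6338,.2803,.12,-12.4),(.6338,.2803,.0755,-12.4))"
```

```text
TCP in nest 0.0492 -0.0011 0.1653 psi -12.49 F [-0.1 -0.7 -0.9] t 17.38 F along nest x 0.1
top blue 148 a [-0.0938  0.2347  0.245 ] b [-0.023  -0.0015  0.0238] z [0.0382 0.0567 0.0709]
top bar 43 a [-0.0964 -0.054  -0.0415] b [-0.006  -0.      0.0079] z [0.0459 0.0576 0.0643]
top chan 172 a [-0.021   0.0027  0.0281] b [-0.0148 -0.0026  0.0139] z [0.0425 0.0556 0.0621]
side yel 13 a [0.088  0.0928 0.102 ] b [-0.0057  0.0004  0.007 ] z [0.055  0.0577 0.0598]
side blue 239 a [-0.1007  0.2329  0.2459] b [-0.0273  0.0067  0.026 ] z [0.0381 0.053  0.072 ]
side bar 59 a [-0.1001 -0.064  -0.0427] b [-0.0062  0.0009  0.006 ] z [0.0451 0.0576 0.0609]
side chan 162 a [-0.0205  0.0024  0.0274] b [-0.0144  0.006   0.0149] z [0.0376 0.0537 0.0601]
t 17.48 at [0.6327 0.2798 0.1662] -12.41 j [ 40.  25.  -3.  -0. -63.  38.] w 0.0002 F [-0.9  0.9  0.3] tilt 0.2
[0.0048, -0.0036, 0.2312] turn -0.0 rows 1.1
[0.0, -0.0, 0.2225] turn -0.0 rows 1.1
```

Down to z≈0.08 in steps, then press gently.

>>> {"name": "move_arm", "arguments": {
  "increments": [
    [[0, 0, 0.1, 0, 0], [0, 0, 0.2, 0, 0], [0, 0, 0.28, 0, 0], [0, 0, 0.34, 0, 0], [0, 0, 0.4, 0, 0]]
  ]
}}

```text
clock: 17.9
tool_pos: [0.6325, 0.281, 0.0881]
tcp_rot: [0.0, 0.994, -0.107, -0.0]
contact_force: [-1.1, 0.1, 4.2]
width: -0.0
gripper_force: 1.9
```

>>> {"name": "move_arm", "arguments": {
  "increments": [
    [[0, 0, 0.02, 0, 0], [0, 0, 0.035, 0, 0], [0, 0, 0.05, 0, 0], [0, 0, 0.05, 0, 0]]
  ]
}}

```text
clock: 18.23
tool_pos: [0.6333, 0.2808, 0.0786]
tcp_rot: [-0.0, 0.994, -0.107, 0.0]
contact_force: [-0.1, 0.3, 0.7]
width: -0.0003
gripper_force: 0.0
```

>>> {"name": "move_arm", "arguments": {
  "increments": [
    [[0, 0, 0.008, 0, 0], [0, 0, 0.016, 0, 0], [0, 0, 0.02, 0, 0]]
  ]
}}

```text
clock: 18.48
tool_pos: [0.6335, 0.2808, 0.0754]
tcp_rot: [-0.0, 0.994, -0.107, 0.0]
contact_force: [-5.7, -0.1, 12.4]
width: -0.0003
gripper_force: 6.2
```

>>> {"name": "move_arm", "arguments": {
  "increments": [
    [[0, 0, 0.004, 0, 0], [0, 0, 0.008, 0, 0], [0, 0, 0.008, 0, 0]]
  ]
}}

```text
clock: 18.73
tool_pos: [0.6336, 0.2809, 0.0753]
tcp_rot: [-0.0, 0.994, -0.107, 0.001]
contact_force: [-7.9, -0.0, 17.8]
width: -0.0002
gripper_force: 8.1
```

At the stop (z 0.0753 against 0.0755 expected). I'm retreating and verifying.

>>> {"name": "move_arm", "arguments": {
  "increments": [
    [[0, 0, -0.03, 0, 0], [0, 0, -0.2, 0, 0], [0, 0, -0.4, 0, 0], [0, 0, -0.6, 0, 0], [0, 0, -0.8, 0, 0]]
  ]
}}

```text
clock: 19.15
tool_pos: [0.6333, 0.2803, 0.2346]
tcp_rot: [0.0, 0.994, -0.108, -0.0]
contact_force: [-0.4, 0.4, 0.4]
width: -0.0002
gripper_force: 0.0
```

>>> {"name": "move_arm", "arguments": {
  "increments": [
    [[-0.9, 0, -0.1, 0, 0], [-0.9, 0, -0.1, 0, 0], [-0.9, 0, -0.1, 0, 0], [-0.9, 0, -0.1, 0, 0], [-0.9, 0, -0.1, 0, 0]]
  ]
}}

```text
clock: 19.57
tool_pos: [0.4541, 0.3194, 0.2541]
tcp_rot: [-0.001, 0.994, -0.107, 0.0]
contact_force: [-0.1, -0.7, 0.6]
width: 0.0001
gripper_force: 0.0
```

Run:
```python
from nest import *
nest()
for n in("top","side"):
    p=env.read_camera(n);A=cloud(p);a=(A[...,:2]-N)@ax;b=(A[...,:2]-N)@ay;Z=A[...,2]
    q=(abs(b)<.024)&(a>.025)&(a<.1)&(Z>.05)&(Z<.14); k=np.polyfit(a[q],Z[q],1); print(n,"flap deg",np.degrees(np.arctan(-k[0])).round(2),"z@65",np.polyval(k,.065).round(4))
    if n=="side": S=p
    else: T=p
cv2.imwrite("pics/g8.png",np.hstack([cv2.resize(T["frame"][:,:,::-1],(400,300)),cv2.resize(S["frame"][130:310,110:350,::-1],(400,300))]))
```

```text
TCP in nest -0.1359 -0.0004 0.2541 psi -12.28 F [-0.1 -0.7  0.6] t 19.57 F along nest x 0.1
top yel 63 a [0.0237 0.0296 0.0355] b [-0.0252 -0.002   0.0238] z [0.0601 0.0649 0.0699]
top blue 164 a [-0.0948  0.2341  0.246 ] b [-0.0234 -0.0023  0.0249] z [0.0379 0.0569 0.0706]
top bar 34 a [-0.0965 -0.0512 -0.0402] b [-0.0057  0.0008  0.0079] z [0.0513 0.0576 0.0617]
top chan 157 a [-0.0213  0.0006  0.0228] b [-0.0152 -0.0031  0.014 ] z [0.0406 0.055  0.0612]
side yel 56 a [0.0184 0.0277 0.0359] b [-0.0264  0.0034  0.0267] z [0.0617 0.0649 0.0669]
side blue 259 a [-0.1019  0.2333  0.2442] b [-0.0235  0.0049  0.0257] z [0.0386 0.0554 0.0714]
side bar 40 a [-0.1004 -0.0537 -0.0406] b [-0.0054  0.0031  0.007 ] z [0.0462 0.0574 0.0605]
side chan 158 a [-0.0212  0.0002  0.025 ] b [-0.0146  0.0061  0.0154] z [0.0381 0.0541 0.0603]
top flap deg 0.13 z@65 0.0649
side flap deg -0.65 z@65 0.0641
```

View pics/g8.png

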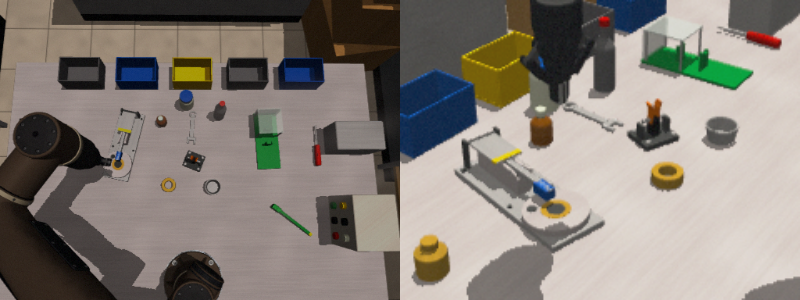

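The flap is level, the wiper is home with its shoe over the disc at (543,188) in the side crop, and the bystanders are unmoved.

```bash
python3 -c "
from plant import env
print(env.close_job())"
```

```text
the job is handed in; nothing more can be done
None
```

The job is handed in at about 20 s of the 69 s allowed: the wiper is home against the red stop with its shoe over the disc, the flap lies level (within about 0.7° in both cameras), and the loose things look unmoved.

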